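# Line up the marker sets on the counter display by size

### The arm

A 6-joint arm with a two-finger parallel gripper is mounted at the origin on the work surface. World frame = base frame: x ahead of the robot, y to its left, z up, the work surface at z = 0. Lengths are in m, angles in rad, forces in N, time in s.
With the tool pointing down it reaches from about 0.35 to 0.975 m from the base axis. Payload 7.1 kg.
Tool frame: the origin (TCP) lies on the centre line of the jaws, within the pads' length; the fingertips stand 17 mm ahead of it and the grasp point (between the pads) lies 2 mm behind it (env.tcp_to_tips is the distance from the TCP to the fingertips, in m); z points along the fingers, y is the line along which they close (so a half turn about z gives the same grasp; the last joint's range is limited). The gripper opens to 88 mm and grips with 3 to 60 N. Pads are 20 mm wide; open, the fingers measure 115 mm over their backs; the gripper's body (75 mm by 178 mm) begins 61 mm behind the grasp point.
Start: joints at [-1.202, 0.423, 1.63, -0, 1.089, -0.019], TCP at [0.236, -0.579, 0.24] pointing down, gripper open.
Joint ranges: [-3, 3], [-0.9, 2.11], [0.09, 2.58], [-1.31, 4.45], [0.11, 2.69], [-2.54, 2.54]. Speed limits (rad/s): [2.39, 2.39, 3.01, 3.14, 3.14, 3.14].

### API

Orientations are given as a rotation vector (axis times angle).
In Python, from workcell import env gives the robot as it stands.
- The arm moves only by the tool hand_motion, called as a command line: name --argument value ..., lists and objects as JSON in quotes. Schema: {"type":"object","properties":{"ticks":{"type":"array","items":{"type":"array","items":{"type":"array","items":{"type":"number"},"minItems":4,"maxItems":4},"minItems":1,"maxItems":12},"minItems":1,"maxItems":1},"aperture":{"type":"number"},"only":{"type":"string"},"quiet":{"type":"boolean"},"lines":{"type":"string"}},"required":["ticks"],"additionalProperties":false}. ticks is a list that holds a single list of rows (three levels of brackets), with 1 to 12 rows, each of 4 numbers: dx, dy, dz in shares of 40 cm (1.0 is 40 cm), then a turn about the tool's z in fractions of the full range, 1 being pi/2 rad; each row shifts and turns the commanded pose from where the row before left it, along the tool's axes as they then stand; what a row does not reach is not made up. A row lasts 1/12 s, in which the tool goes at most 0.0417 m and 0.125 rad, less where a joint would pass 70% of its speed; a pose out of reach is approached as far as the arm can. aperture is the opening from 0.0 (shut) to 1.0 (fully open), set as the call begins (left out keeps the last). The fingers move at their own pace and stop on an object; the grip force is fixed at half the most. Time passes only in rows, so rows that do not move let the fingers close. The tool returns the time, the measured TCP pose, the force, the opening and the grip force at its end. only (a regular expression) keeps the lines of the reply that match it, lines (a string "A,B") keeps lines A to B, and quiet returns only ok. No shift or turn number may pass 1 either way. Input that does not fit is refused with a message, and nothing moves.
- env.get_obs(): the state, without advancing time (a new reading comes with each control period).
- env.snapshot(name): name is "scene" or "top"; returns (picture, depth): 420x560x3 uint8, blue, green, red; 420x560 float32, m along the optical axis (not along the pixel's ray), 0 where there is no reading.
- env.camera_params(name): a dict with "fx", "fy", "cx", "cy" (pixels), "T" (4x4, takes a point from camera to world coordinates). Camera axes: x right, y down, z forward; pixel columns grow to the right and rows downward; lengths in m; the calibration is good to about 2 mm. A picture is of the moment at which its call begins. camera_params takes no time and is no camera call.
- env.sign_off(): hands the job in; it is judged then, once.
The state is a dict: "clock": time; "joint_positions": joint angles; "dq": joint speeds; "joint_efforts": joint torques, N m; "tool_pos": TCP position; "orientation": TCP orientation; "contact_force": force on the tool from outside, world axes, zero at the start; "torque": the same for the moment, N m; "grip_width": opening from 0.0 (shut) to 1.0 (fully open); "gripper_force": force on a finger pad.
Only numpy, scipy, OpenCV 4.12 (cv2) and the standard library are available. Lean on these libraries where they do the work, as an engineer would, in place of code of your own. Each camera call takes 0.05 s, during which the arm holds its last target. There are 200 camera calls.

### The job

Set out the four marker sets on the black display plinths, one on each, in order of size along the row: the smallest on the plinth next to the card reader, the largest at the far end. Stand each upright in the middle of its plinth and square to it, putting it down gently rather than dropping it, and leave the glue stick standing where it is.

Things in the scene. Friction and masses are not known exactly. Their poses are not given: they have to be found in the camera images.
- set_6: Set of 6 markers in a rigid clear upright case, 2 markers wide, 3 deep: 35 mm wide (its y), 50 mm deep (its x), 150 mm high, 90 g give or take 30%. Origin: centre of its underside. Starts standing on the counter between robot and display row, turned up to 0.4 rad; grip it across the 50 mm depth, near the top. Front and back look alike; either may face out.
- set_12: Set of 12 markers in a rigid clear upright case, 4 markers wide, 3 deep: 65 mm wide (its y), 50 mm deep (its x), 150 mm high, 160 g give or take 30%. Origin: centre of its underside. Starts standing on the counter between robot and display row, turned up to 0.4 rad; grip it across the 50 mm depth, near the top. Front and back look alike; either may face out.
- set_18: Set of 18 markers in a rigid clear upright case, 6 markers wide, 3 deep: 95 mm wide (its y), 50 mm deep (its x), 150 mm high, 230 g give or take 30%. Origin: centre of its underside. Starts standing on the counter between robot and display row, turned up to 0.4 rad; grip it across the 50 mm depth, near the top. Front and back look alike; either may face out.
- set_24: Set of 24 markers in a rigid clear upright case, 8 markers wide, 3 deep: 125 mm wide (its y), 50 mm deep (its x), 150 mm high, 300 g give or take 30%. Origin: centre of its underside. Starts standing on the counter between robot and display row, turned up to 0.4 rad; grip it across the 50 mm depth, near the top. Front and back look alike; either may face out.
- plinth_1: Black acrylic display plinth at the robot's right-hand end (lowest y) of the row of four: 145 mm wide (its y), 80 mm deep (its x), flat top 20 mm above its origin, which is the centre of its underside; blank price ticket on the +x side. Fixed on a white board 18 mm thick with yellow edges, so its top is 38 mm above the counter. Centres 0.15 to 0.17 m apart; plinths turned up to 0.14 rad.
- plinth_2: Black acrylic display plinth second from the robot's right of the row of four: 145 mm wide (its y), 80 mm deep (its x), flat top 20 mm above its origin, which is the centre of its underside; blank price ticket on the +x side. Fixed on a white board 18 mm thick with yellow edges, so its top is 38 mm above the counter. Centres 0.15 to 0.17 m apart; plinths turned up to 0.14 rad.
- plinth_3: Black acrylic display plinth third from the robot's right of the row of four: 145 mm wide (its y), 80 mm deep (its x), flat top 20 mm above its origin, which is the centre of its underside; blank price ticket on the +x side. Fixed on a white board 18 mm thick with yellow edges, so its top is 38 mm above the counter. Centres 0.15 to 0.17 m apart; plinths turned up to 0.14 rad.
- plinth_4: Black acrylic display plinth at the robot's left-hand end (highest y) of the row of four: 145 mm wide (its y), 80 mm deep (its x), flat top 20 mm above its origin, which is the centre of its underside; blank price ticket on the +x side. Fixed on a white board 18 mm thick with yellow edges, so its top is 38 mm above the counter. Centres 0.15 to 0.17 m apart; plinths turned up to 0.14 rad.
- card_reader: Grey card payment terminal (78 x 170 mm, tilted, with keypad and screen) on a round dark foot, fixed, about 120 mm high. It stands just beyond one end of the row, on the robot's left (y > 0) or right (y < 0); a dark pen cup stands beyond the other end. Origin: centre of its foot, on the counter.
- glue_stick: Glue stick with an orange cap, 28 mm in diameter and 96 mm high, standing loose between two of the marker sets. The origin is the centre of its underside. It is not part of the display: leave it standing where it is.
There are look-alikes about, which are no part of the job. What is shaped like the set_12 but brown is not meant.

How it is judged:
At the end, for the whole second after the job is handed in: Counted from the card reader's end, the plinths carry the sets of 6, 12, 18 and 24 markers, each standing on its plinth, centres within 12 mm, square within 0.17 rad (either face out), upright within 0.1 rad, released and at rest (linear speed of each of set_6, set_12, set_18, set_24 below 0.02 m/s and ((world y of card_reader below 0 m and horizontal distance between set_6 and plinth_1 below 0.012 m and z of set_6 in the frame of plinth_1 between 0.016 and 0.025 m and angle between each of set_6, set_12, set_18, set_24's own z axis and vertical below 0.1 rad and angle between the x axis of set_6 and the x axis of plinth_1, either way round below 0.17 rad and horizontal distance between set_12 and plinth_2 below 0.012 m and z of set_12 in the frame of plinth_2 between 0.016 and 0.025 m and angle between the x axis of set_12 and the x axis of plinth_2, either way round below 0.17 rad and horizontal distance between set_18 and plinth_3 below 0.012 m and z of set_18 in the frame of plinth_3 between 0.016 and 0.025 m and angle between the x axis of set_18 and the x axis of plinth_3, either way round below 0.17 rad and horizontal distance between set_24 and plinth_4 below 0.012 m and z of set_24 in the frame of plinth_4 between 0.016 and 0.025 m and angle between the x axis of set_24 and the x axis of plinth_4, either way round below 0.17 rad) or (world y of card_reader above 0 m and horizontal distance between set_6 and plinth_4 below 0.012 m and z of set_6 in the frame of plinth_4 between 0.016 and 0.025 m and angle between each of set_6, set_12, set_18, set_24's own z axis and vertical below 0.1 rad and angle between the x axis of set_6 and the x axis of plinth_4, either way round below 0.17 rad and horizontal distance between set_12 and plinth_3 below 0.012 m and z of set_12 in the frame of plinth_3 between 0.016 and 0.025 m and angle between the x axis of set_12 and the x axis of plinth_3, either way round below 0.17 rad and horizontal distance between set_18 and plinth_2 below 0.012 m and z of set_18 in the frame of plinth_2 between 0.016 and 0.025 m and angle between the x axis of set_18 and the x axis of plinth_2, either way round below 0.17 rad and horizontal distance between set_24 and plinth_1 below 0.012 m and z of set_24 in the frame of plinth_1 between 0.016 and 0.025 m and angle between the x axis of set_24 and the x axis of plinth_1, either way round below 0.17 rad))); the robot touches nothing.
It fails at once if the set of 6 is dropped or knocked over: it moves faster than 0.5 m/s with no finger on it (linear speed of set_6 above 0.5 m/s and contact force between the fingers and set_6 below 0.1 N).
It fails at once if the set of 12 is dropped or knocked over: it moves faster than 0.5 m/s with no finger on it (linear speed of set_12 above 0.5 m/s and contact force between the fingers and set_12 below 0.1 N).
It fails at once if the set of 18 is dropped or knocked over: it moves faster than 0.5 m/s with no finger on it (linear speed of set_18 above 0.5 m/s and contact force between the fingers and set_18 below 0.1 N).
It fails at once if the set of 24 is dropped or knocked over: it moves faster than 0.5 m/s with no finger on it (linear speed of set_24 above 0.5 m/s and contact force between the fingers and set_24 below 0.1 N).
It fails at once if the glue stick is knocked over or shifted by more than 40 mm (angle between glue_stick's own z axis and vertical above 0.6 rad or distance of glue_stick from where it was at the start of the episode above 0.04 m).
It also fails if it takes over 128 s, if anything falls off the work surface, if the arm or the gripper's body presses on something with over 40 N, if the wrist force passes 120 N, or if a joint passes its speed limit or range.

## Working session

There is one attempt and no reset: what is moved stays moved. The work goes in short steps, Python scripts to look and compute and a tool call to move; the robot and the scene stay as the last step left them, time stands still between calls to the robot, and variables do not carry over. Pictures are saved under pics/ and viewed, at most 14 in all, crops included, and the job is handed in when it is done.

```bash
ls; mkdir -p pics
```

Run:
```python
from workcell import env
import cv2,numpy as np
np.set_printoptions(precision=4,suppress=True)
for n in("top","scene"):
    p,d=env.snapshot(n); cv2.imwrite(f"pics/{n}0.png",p); np.savez(f"{n}0.npz",p=p,d=d)
    print(env.camera_params(n))
print(env.get_obs())
```

```text
pics
{'fx': 511.99230819828193, 'fy': 511.99230819828193, 'cx': 285.47563317485725, 'cy': 208.59201928898023, 'T': array([[ 0.0962, -0.9713,  0.2175,  0.1055],
       [-0.9953, -0.0954,  0.0144, -0.0142],
       [ 0.0068, -0.2178, -0.976 ,  1.6601],
       [ 0.    ,  0.    ,  0.    ,  1.    ]])}
{'fx': 409.86570239972815, 'fy': 409.86570239972815, 'cx': 279.8869571908605, 'cy': 212.83815203541496, 'T': array([[ 0.1821,  0.7419, -0.6454,  1.1664],
       [ 0.9832, -0.1307,  0.1271, -0.138 ],
       [ 0.01  , -0.6577, -0.7532,  0.8305],
       [ 0.    ,  0.    ,  0.    ,  1.    ]])}
{'clock': 0.1, 'joint_positions': array([-1.202 ,  0.4238,  1.6306, -0.    ,  1.0886, -0.019 ]), 'dq': array([-0.0003, -0.0021, -0.0004, -0.0007,  0.0002,  0.0004]), 'joint_efforts': array([  0.0002, -54.5615, -27.4326,   0.0645,   0.0188,  -0.    ]), 'tool_pos': array([ 0.2362, -0.5781,  0.239 ]), 'orientation': array([-3.0814, -0.6051,  0.0004]), 'contact_force': array([0.3096, 0.9613, 0.3185]), 'torque': array([-0.0025, -0.032 ,  0.0096]), 'gripper_force': 0.0, 'grip_width': 1.0017366492784483}
```

View pics/top0.png

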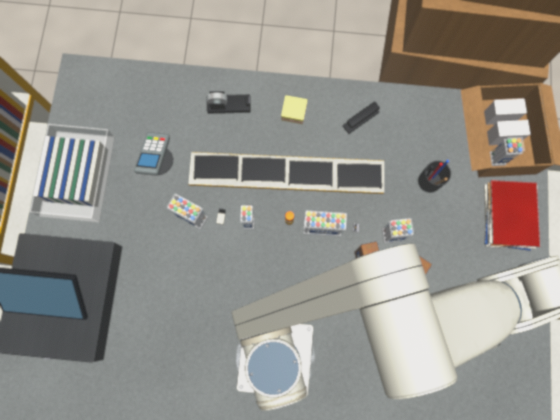

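View pics/scene0.png

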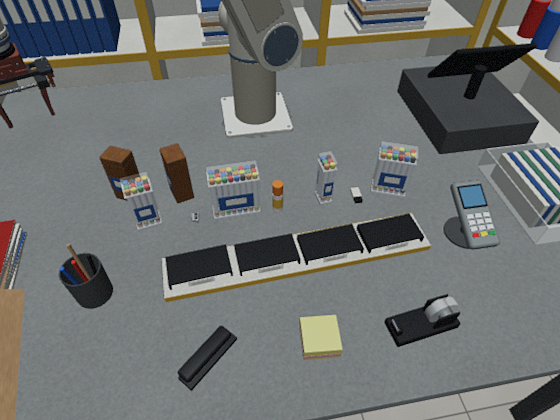

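The top view shows the card reader at left (152,153), so y>0, and the pen cup at right (435,176). The four black plinths sit at (216,168), (263,170), (311,173) and (360,176). The marker sets are at (185,208), (247,216), (325,222) and (401,229), with the glue stick at (290,217). The brown look-alikes are at (370,250) and (425,265), and there is another marker set in the tray at (512,150).

Create h.py:
```python
import cv2,numpy as np
from workcell import env
np.set_printoptions(precision=4,suppress=True)
def world(d,n="top"):
    c=env.camera_params(n);v,u=np.indices(d.shape)
    P=np.stack([(u-c["cx"])/c["fx"]*d,(v-c["cy"])/c["fy"]*d,d],-1)
    return P@c["T"][:3,:3].T+c["T"][:3,3]
def ray(px,z,n="top"):
    c=env.camera_params(n);px=np.atleast_2d(px).astype(float)
    r=np.c_[(px[:,0]-c["cx"])/c["fx"],(px[:,1]-c["cy"])/c["fy"],np.ones(len(px))]@c["T"][:3,:3].T
    o=c["T"][:3,3];return (o+r*((z-o[2])/r[:,2])[:,None])[:,:2]
def rects(mask,z,amin=60,n="top"):
    out=[]
    for c in cv2.findContours(mask.astype(np.uint8),cv2.RETR_EXTERNAL,cv2.CHAIN_APPROX_NONE)[0]:
        if cv2.contourArea(c)<amin: continue
        w=ray(c[:,0],z,n).astype(np.float32); b=cv2.boxPoints(cv2.minAreaRect(w))
        e=[b[1]-b[0],b[2]-b[1]]; L=sorted(e,key=np.linalg.norm); l=L[1]
        a=np.arctan2(-l[0],l[1]); a=(a+np.pi/2)%np.pi-np.pi/2   # yaw: long side = own y
        out.append((c[:,0].mean(0),b.mean(0),np.linalg.norm(L[0]),np.linalg.norm(L[1]),a))
    return out
def show(o):
    for c,p,s,l,a in sorted(o,key=lambda r:-r[1][1]): print(c.round(),"pos",p,"short %.4f long %.4f yaw %.3f"%(s,l,a))
```

Run:
```python
from h import *
for n in("top","scene"):
    f=np.load(n+"0.npz");p,d=f["p"],f["d"];W=world(d,n);z=W[...,2];ok=(d>0)&(W[...,0]>.3)&(W[...,0]<.95)&(abs(W[...,1])<.55)
    print(n,"tops");show(rects(ok&(abs(z-.15)<.015),.15,n=n))
    print("plinths");show(rects(ok&(p.max(-1)<45)&(abs(z-.038)<.015),.038,100,n=n))
    print("glue z~.096");show(rects(ok&(abs(z-.096)<.012),.096,15,n=n))
    m=ok&(abs(z-.15)<.015); print(np.median(z[m]))
    m=ok&(p.max(-1)<45)&(abs(z-.038)<.015); print(np.median(z[m]))
```

```text
top tops
[184. 207.] pos [0.4169 0.314 ] short 0.0506 long 0.0981 yaw -0.401
[246. 213.] pos [0.4167 0.1267] short 0.0332 long 0.0497 yaw -1.460
[325. 219.] pos [ 0.4205 -0.1148] short 0.0529 long 0.1250 yaw 0.030
[369. 248.] pos [ 0.3467 -0.2511] short 0.0325 long 0.0519 yaw 0.316
[401. 227.] pos [ 0.4197 -0.3431] short 0.0523 long 0.0698 yaw 0.210
[424. 263.] pos [ 0.3174 -0.413 ] short 0.0253 long 0.0422 yaw -0.510
plinths
glue z~.096
[151. 157.] pos [0.5807 0.4532] short 0.0769 long 0.0801 yaw -0.180
[190. 218.] pos [0.3951 0.3066] short 0.0406 long 0.0966 yaw 0.132
[289. 215.] pos [ 0.4331 -0.0042] short 0.0250 long 0.0287 yaw -1.478
[437. 173.] pos [ 0.6157 -0.4602] short 0.0825 long 0.0880 yaw 0.833
[465. 104.] pos [ 0.8613 -0.5432] short 0.0231 long 0.1173 yaw -1.549
0.14961588757090405
nan
scene tops
[398. 151.] pos [0.4304 0.3114] short 0.0662 long 0.0948 yaw -0.399
[327. 160.] pos [0.4307 0.1247] short 0.0399 long 0.0623 yaw -1.489
[231. 172.] pos [ 0.4341 -0.1132] short 0.0644 long 0.1243 yaw 0.026
[172. 154.] pos [ 0.3441 -0.254 ] short 0.0512 long 0.0786 yaw -1.273
[134
[... 868 characters left out ...]
] short 0.0272 long 0.1249 yaw 0.044
[175. 173.] pos [ 0.343  -0.2536] short 0.0521 long 0.0737 yaw -1.269
[141. 203.] pos [ 0.4474 -0.339 ] short 0.0271 long 0.0655 yaw 0.142
[121. 172.] pos [ 0.3254 -0.3954] short 0.0457 long 0.0804 yaw 0.137
[ 82. 274.] pos [ 0.6324 -0.4534] short 0.0073 long 0.0172 yaw -1.031
[ 84. 275.] pos [ 0.6293 -0.4538] short 0.0789 long 0.0828 yaw 0.508
[ 73. 280.] pos [ 0.6426 -0.4703] short 0.0074 long 0.0202 yaw -0.978
[ 75. 259.] pos [ 0.5921 -0.4749] short 0.0315 long 0.0514 yaw 0.166
[ 12. 390.] pos [ 0.8497 -0.5456] short 0.0224 long 0.1122 yaw -1.422
0.14804443360490432
0.03711090785538351
  return _methods._mean(a, axis=axis, dtype=dtype,
  ret = ret.dtype.type(ret / rcount)
```

Run:
```python
from h import *
f=np.load("top0.npz");p,d=f["p"],f["d"];W=world(d);z=W[...,2]
print(np.percentile(p[160:180,200:375].max(-1),[5,25,50,75,95]),np.median(z[165:175,205:225]))
ok=(d>0)&(W[...,0]>.5)&(W[...,0]<.7)&(abs(W[...,1])<.36)
for t in(60,80,100):
    print(t);show(rects(ok&(p.max(-1)<t)&(z>.02),.038,150))
f=np.load("scene0.npz");q,d=f["p"],f["d"];W=world(d,"scene");z=W[...,2];ok=(d>0)&(W[...,0]>.3)&(W[...,0]<.5)&(abs(W[...,1])<.55)
print("scene");show(rects(ok&(z>.142),.15,30,"scene"))
cv2.imwrite("pics/crop1.png",np.vstack([cv2.resize(p[190:250,160:440],None,fx=2.8,fy=2.8,interpolation=2),cv2.resize(q[130:240,100:430],(784,300))]))
```

```text
[ 75.  79.  81.  88. 212.] 0.038325706231927215
60
80
[216. 167.] pos [0.5864 0.2526] short 0.0655 long 0.1327 yaw 0.098
[262. 165.] pos [0.6104 0.1027] short 0.0552 long 0.1332 yaw 0.354
100
[216. 167.] pos [0.5864 0.2523] short 0.0724 long 0.1391 yaw 0.098
[263. 169.] pos [0.5928 0.0971] short 0.0718 long 0.1352 yaw 0.072
[310. 173.] pos [ 0.5966 -0.061 ] short 0.0722 long 0.1358 yaw 0.094
[359. 175.] pos [ 0.6035 -0.2207] short 0.0718 long 0.1386 yaw 0.074
scene
[399. 150.] pos [0.4266 0.3137] short 0.0574 long 0.0937 yaw -0.400
[327. 159.] pos [0.427  0.1262] short 0.0363 long 0.0552 yaw -1.490
[231. 171.] pos [ 0.4303 -0.1133] short 0.0575 long 0.1241 yaw 0.038
[172. 154.] pos [ 0.3406 -0.2545] short 0.0501 long 0.0717 yaw -1.274
[134. 182.] pos [ 0.4295 -0.342 ] short 0.0572 long 0.0646 yaw 0.204
[115. 155.] pos [ 0.3206 -0.3936] short 0.0558 long 0.0676 yaw -0.540
```

View pics/crop1.png

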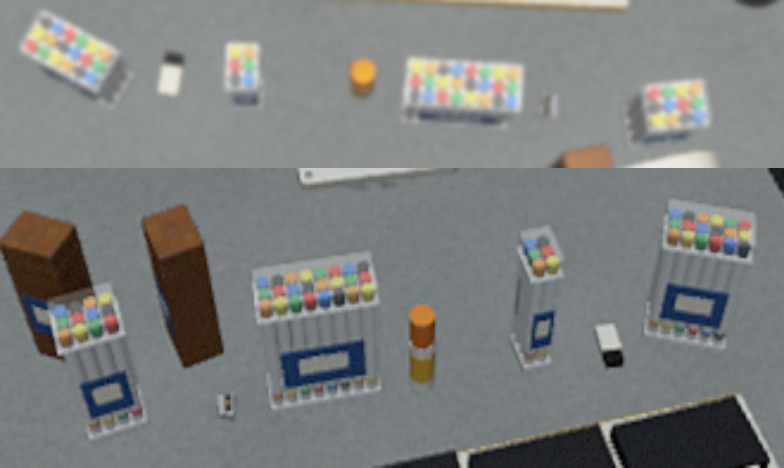

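Sizes pick out set_18 (185,208), set_6 (247,216), set_24 (325,222) and set_12 (401,229). All four are clear cases with coloured caps, and the crop shows 6, 2, 8 and 4 columns. The brown blocks behind set_12 aren't part of the job. Next I'll refine the plinths by height.

Add to h.py:
```python
def go(x,y,z,psi):
    """psi: world direction of tool y is that of angle psi (mod pi); prints turn, then shift in tool axes after the turn"""
    from scipy.spatial.transform import Rotation as R
    o=env.get_obs();M=R.from_rotvec(o["orientation"]).as_matrix()
    cur=np.arctan2(M[1,1],M[0,1]);t=-((psi-cur+np.pi/2)%np.pi-np.pi/2)  # tool z is down
    M2=M@R.from_rotvec([0,0,t]).as_matrix()
    print("at",o["tool_pos"],"psi %.3f j6 %.2f tilt %.3f"%(cur,o["joint_positions"][5],np.arccos(-M[2,2])),"turn %.4f"%t,"shift",M2.T@(np.array([x,y,z])-o["tool_pos"]))
```

Run:
```python
from h import *
for n in("top","scene"):
    f=np.load(n+"0.npz");p,d=f["p"],f["d"];W=world(d,n);z=W[...,2]
    ok=(d>0)&(W[...,0]>.52)&(W[...,0]<.68)&(abs(W[...,1])<.36)
    for lo in(.029,.034):
        print(n,lo);show(rects(ok&(z>lo)&(z<.06),.038,150,n))
    c=np.stack([W[...,0][ok&(z>.01)&(z<.06)],W[...,1][ok&(z>.01)&(z<.06)]],1)
    if n=="top":
        print(p[150:195,216].max(-1)); print(z[150:195,216].round(3)); print(W[150:195,216,0].round(3))
go(.42,.1267,.25,.11)
```

```text
top 0.029
[216. 167.] pos [0.5859 0.2533] short 0.0818 long 0.1455 yaw 0.074
[263. 169.] pos [0.5944 0.0961] short 0.0821 long 0.1447 yaw 0.069
[310. 172.] pos [ 0.5977 -0.0602] short 0.0846 long 0.1429 yaw 0.074
[359. 175.] pos [ 0.6039 -0.2218] short 0.0823 long 0.1462 yaw 0.098
top 0.034
[215. 167.] pos [0.5864 0.2527] short 0.0793 long 0.1455 yaw 0.098
[263. 169.] pos [0.5944 0.0962] short 0.0820 long 0.1446 yaw 0.069
[311. 172.] pos [ 0.5984 -0.0609] short 0.0826 long 0.1426 yaw 0.095
[359. 175.] pos [ 0.6052 -0.2225] short 0.0815 long 0.1426 yaw 0.072
[142 143 156 186 190 150  99  78  73  75  74  73  75  75  77  74  77  75
  77  76  75  78  76  77  78  78  78  92 144 197 218 220 220 219 209 171
 139 134 140 142 142 144 146 148 146]
[ 0.002 -0.001 -0.001  0.024  0.007  0.037  0.034  0.04   0.039  0.031
  0.038  0.033  0.037  0.039  0.041  0.036  0.037  0.039  0.035  0.038
  0.037  0.036  0.042  0.036  0.035  0.037  0.039  0.037  0.036  0.019
  0.018  0.019  0.01   0.018  0.014  0.02  -0.    -0.001  0.005  0.004
 -0.005 -0.001 -0.001 -0.    -0.005]
[0.655 0.653 0.649 0.637 0.639 
[... 216 characters left out ...]
17 0.513 0.51  0.506 0.504]
scene 0.029
[389. 231.] pos [0.5943 0.2525] short 0.0891 long 0.1494 yaw 0.084
[329. 242.] pos [0.6017 0.0969] short 0.0896 long 0.1466 yaw 0.071
[266. 253.] pos [ 0.6045 -0.0584] short 0.0889 long 0.1449 yaw 0.065
[197. 265.] pos [ 0.611  -0.2197] short 0.0889 long 0.1445 yaw 0.087
scene 0.034
[390. 231.] pos [0.5921 0.2542] short 0.0849 long 0.1457 yaw 0.084
[329. 242.] pos [0.5999 0.0975] short 0.0861 long 0.1452 yaw 0.071
[266. 253.] pos [ 0.6031 -0.0584] short 0.0861 long 0.1446 yaw 0.065
[197. 265.] pos [ 0.6087 -0.2198] short 0.0843 long 0.1445 yaw 0.087
at [ 0.2362 -0.5781  0.239 ] psi -1.183 j6 -0.02 tilt 0.001 turn -1.2930 shift [ 0.6804  0.2601 -0.0102]
```

Two-view averages:

| Set | Position (x, y) | Yaw | Target plinth | Plinth position (x, y) | Plinth yaw |
|---|---|---|---|---|---|
| set_6 | (.420, .1265) | .095 | P4 | (.588, .253) | .085 |
| set_12 | (.4235, -.3425) | .207 | P3 | (.5955, .0967) | .07 |
| set_18 | (.4205, .314) | -.40 | P2 | (.5995, -.0595) | .08 |
| set_24 | (.424, -.114) | .033 | P1 | (.6055, -.221) | .087 |

I'll start with set_12 and turn first.

Units first: shifts go in shares of 40 cm and turns go in shares of pi/2 rad. So -0.116 rad / 1.5708 = -0.0738.

hand_motion --ticks '[[[0,0,0,-0.0738],[0,0,0,-0.0738],[0,0,0,-0.0738],[0,0,0,-0.0738],[0,0,0,-0.0738],[0,0,0,-0.0738],[0,0,0,-0.0738],[0,0,0,-0.0738],[0,0,0,-0.0738],[0,0,0,-0.0738],[0,0,0,-0.0738],[0,0,0,-0.0738]]]' --aperture 1

```text
clock: 1.1
tool_pos: [0.2362, -0.5783, 0.2392]
orientation: [-1.97, -2.446, -0.001]
contact_force: [-0.6, -0.3, -0.1]
grip_width: 1.003
gripper_force: 0.0
```

```bash
python3 -c "
from h import *
go(.4235,-.3425,.22,.207)"
```

```text
at [ 0.2362 -0.5783  0.2392] psi 0.215 j6 -1.42 tilt 0.001 turn 0.0078 shift [0.1922 0.2317 0.0193]
```

In the tool's units: 0.029 m / 0.4 = 0.0725, 0.024 m / 0.4 = 0.06, 0.008 rad / 1.5708 = 0.0051.

hand_motion --ticks '[[[0.06,0.0725,0,0.0051],[0.06,0.0725,0,0],[0.06,0.0725,0,0],[0.06,0.0725,0,0],[0.06,0.0725,0,0],[0.06,0.0725,0,0],[0.06,0.0725,0,0],[0.06,0.0725,0,0],[0,0,0,0],[0,0,0,0]]]'

```text
clock: 1.93
tool_pos: [0.426, -0.3425, 0.2395]
orientation: [-1.982, -2.436, 0.0]
contact_force: [-0.4, -0.8, -1.5]
grip_width: 0.999
gripper_force: 0.0
```

Run:
```python
from h import *
go(.4235,-.3425,.133,.207)
for n in("top","scene"):
    p,d=env.snapshot(n);cv2.imwrite(f"pics/{n}1.png",p)
cv2.imwrite("pics/c2.png",cv2.resize(p[60:260,60:300],None,fx=2.5,fy=2.5))
```

```text
at [ 0.426  -0.3425  0.2395] psi 0.205 j6 -0.90 tilt 0.001 turn -0.0022 shift [ 0.0004 -0.0024  0.1065]
```

View pics/c2.png

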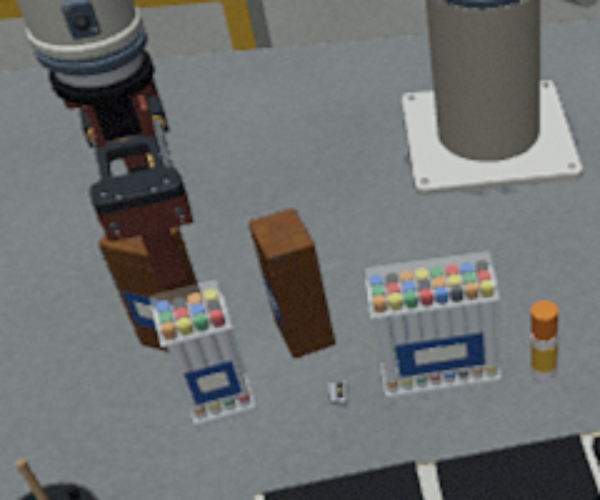

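The open gripper hovers above set_12, with its front finger at about (130,164) in the scene picture. Descend and close.

In the tool's units: 0.018 m / 0.4 = 0.045, 0.0165 m / 0.4 = 0.0413.

hand_motion --ticks '[[[0,-0.006,0.045,0],[0,0,0.045,0],[0,0,0.045,0],[0,0,0.045,0],[0,0,0.045,0],[0,0,0.0413,0],[0,0,0,0]]]'

```text
clock: 2.62
tool_pos: [0.4201, -0.3445, 0.1302]
orientation: [-1.987, -2.426, 0.0]
contact_force: [-0.5, -0.4, 0.5]
grip_width: 0.996
gripper_force: 0.0
```

hand_motion --ticks '[[[0,0,0,0],[0,0,0,0],[0,0,0,0],[0,0,0,0],[0,0,0,0],[0,0,0,0],[0,0,0,0],[0,0,0,0]]]' --aperture 0.4

```text
clock: 3.28
tool_pos: [0.4231, -0.3446, 0.1337]
orientation: [1.987, 2.433, -0.0]
contact_force: [-0.6, -0.4, 4.3]
grip_width: 0.568
gripper_force: 30.0
```

```bash
python3 -c "
from h import *
go(.4235,-.3425,.343,.207)"
```

```text
at [ 0.4231 -0.3446  0.1337] psi 0.201 j6 -0.91 tilt 0.001 turn -0.0058 shift [ 0.0018  0.001  -0.2093]
```

In the tool's units: -0.034 m / 0.4 = -0.085, -0.026 m / 0.4 = -0.065.

hand_motion --ticks '[[[0,0,-0.03,0],[0,0,-0.06,0],[0,0,-0.085,0],[0,0,-0.085,0],[0,0,-0.085,0],[0,0,-0.085,0],[0,0,-0.065,0],[0,0,-0.0275,0],[0,0,0,0]]]'

```text
clock: 4.03
tool_pos: [0.4237, -0.345, 0.3453]
orientation: [1.984, 2.429, -0.0]
contact_force: [-0.3, -0.4, -1.5]
grip_width: 0.566
gripper_force: 30.0
```

Run:
```python
from h import *
go(.5955,.0967,.343,.07)
p,d=env.snapshot("scene");cv2.imwrite("pics/c3.png",p[0:300,0:400])
```

```text
at [ 0.4237 -0.345   0.3453] psi 0.201 j6 -0.91 tilt 0.005 turn 0.1312 shift [0.4286 0.2023 0.0014]
```

View pics/c3.png

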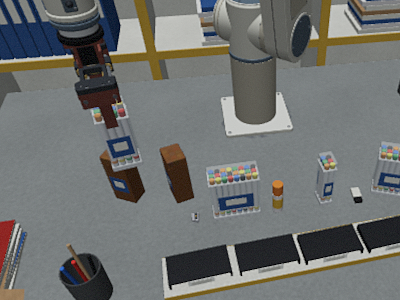

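Set_12 hangs upright at (118,135) in the scene picture. Carry it to P3.

In the tool's units: 0.036 m / 0.4 = 0.09, 0.028 m / 0.4 = 0.07, 0.066 rad / 1.5708 = 0.042.

hand_motion --ticks '[[[0,0,0,0.042],[0,0,0,0.0414],[0.03,0.015,0,0],[0.07,0.0325,0,0],[0.09,0.0425,0,0],[0.09,0.0425,0,0],[0.09,0.0425,0,0],[0.09,0.0425,0,0],[0.09,0.0425,0,0],[0.09,0.0425,0,0],[0.09,0.0425,0,0],[0.09,0.0425,0,0]]]'

```text
clock: 5.08
tool_pos: [0.5537, -0.0034, 0.3402]
orientation: [-2.138, -2.299, 0.003]
contact_force: [-0.3, -1.2, -0.7]
grip_width: 0.567
gripper_force: 30.0
```

hand_motion --ticks '[[[0.09,0.0425,0,0],[0.09,0.0425,0,0],[0.07,0.0325,0,0],[0.03,0.015,0,0],[0,0,0,0],[0,0,0,0]]]'

```text
clock: 5.58
tool_pos: [0.5985, 0.1096, 0.3404]
orientation: [-2.138, -2.3, 0.004]
contact_force: [-0.8, -0.6, -1.4]
grip_width: 0.571
gripper_force: 30.0
```

```bash
python3 -c "
from h import *
go(.5955,.0967,.172,.07)"
```

```text
at [0.5985 0.1096 0.3404] psi 0.073 j6 0.09 tilt 0.003 turn 0.0027 shift [-0.0125 -0.0033  0.1685]
```

In the tool's units: 0.03 m / 0.4 = 0.075, 0.026 m / 0.4 = 0.065.

hand_motion --ticks '[[[-0.0175,-0.005,0.025,0],[-0.0163,-0.0033,0.055,0],[0,0,0.075,0],[0,0,0.075,0],[0,0,0.065,0],[0,0,0.045,0],[0,0,0.03,0],[0,0,0.02,0],[0,0,0,0],[0,0,0,0]]]'

```text
clock: 6.42
tool_pos: [0.5973, 0.0947, 0.1866]
orientation: [2.143, 2.297, 0.0]
contact_force: [-0.2, 0.3, -0.9]
grip_width: 0.572
gripper_force: 30.0
```

Run:
```python
from h import *
go(.5955,.0955,.172,.07)
p,d=env.snapshot("scene");cv2.imwrite("pics/c4.png",cv2.resize(p[100:280,150:440],None,fx=2,fy=2))
```

```text
at [0.5973 0.0947 0.1866] psi 0.069 j6 0.07 tilt 0.000 turn -0.0006 shift [ 0.0009 -0.0018  0.0146]
```

View pics/c4.png

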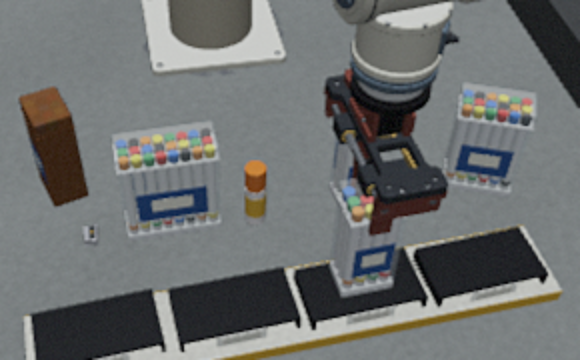

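Set_12 hovers over P3 (scene view about (332,235)) and looks square and central. Lower it gently.

In the tool's units: 0.005 m / 0.4 = 0.0125, 0.004 m / 0.4 = 0.01.

hand_motion --ticks '[[[0,-0.0025,0.0125,0],[0,-0.0013,0.01,0],[0,0,0.0075,0],[0,0,0.0025,0],[0,0,0.0025,0],[0,0,0.0025,0],[0,0,0,0]]]'

```text
clock: 7.05
tool_pos: [0.5957, 0.0954, 0.1718]
orientation: [2.142, 2.298, 0.0]
contact_force: [-2.4, 0.4, 4.4]
grip_width: 0.57
gripper_force: 30.0
```

hand_motion --ticks '[[[0,0,0,0],[0,0,0,0],[0,0,0,0],[0,0,0,0],[0,0,0,0],[0,0,0,0],[0,0,0,0]]]' --aperture 1

```text
clock: 7.63
tool_pos: [0.5957, 0.0953, 0.1711]
orientation: [-2.142, -2.298, 0.0]
contact_force: [-0.1, -0.6, -0.3]
grip_width: 0.998
gripper_force: 0.0
```

hand_motion --ticks '[[[0,0,-0.025,0],[0,0,-0.0625,0],[0,0,-0.075,0],[0,0,-0.075,0],[0,0,-0.05,0],[0,0,0,0],[0,0,0,0]]]'

```text
clock: 8.22
tool_pos: [0.5962, 0.0954, 0.2879]
orientation: [2.141, 2.296, 0.004]
contact_force: [-0.2, -0.2, -0.5]
grip_width: 0.999
gripper_force: 0.0
```

```bash
python3 -c "
from h import *
go(.424,-.114,.25,.033)"
```

```text
at [0.5962 0.0954 0.2879] psi 0.070 j6 0.07 tilt 0.003 turn 0.0370 shift [-0.2036 -0.1792  0.0373]
```

Now on to set_24. I'll measure set_12 on P3 from above once the arm is clear.

In the tool's units: -0.034 m / 0.4 = -0.085, -0.03 m / 0.4 = -0.075, 0.037 rad / 1.5708 = 0.0236.

hand_motion --ticks '[[[0,0,0,0.0236],[-0.05,-0.045,0,0],[-0.075,-0.065,0,0],[-0.085,-0.075,0,0],[-0.085,-0.075,0,0],[-0.085,-0.075,0.025,0],[-0.075,-0.065,0.025,0],[-0.05,-0.045,0.025,0],[0,0,0,0],[0,0,0,0]]]'

```text
clock: 9.05
tool_pos: [0.4303, -0.1038, 0.2558]
orientation: [-2.186, -2.253, 0.002]
contact_force: [-0.5, 0.5, -0.2]
grip_width: 1.001
gripper_force: 0.0
```

Add to h.py:
```python
def tops(zt,x0,x1):
    for n in("top","scene"):
        p,d=env.snapshot(n);W=world(d,n);z=W[...,2]
        ok=(d>0)&(W[...,0]>x0)&(W[...,0]<x1)&(abs(W[...,1])<.4)
        print(n);show(rects(ok&(abs(z-zt)<.01),zt,60,n))
```

Run:
```python
from h import *
go(.424,-.114,.133,.033)
tops(.188,.53,.68);tops(.15,.36,.48)
```

```text
at [ 0.4303 -0.1038  0.2558] psi 0.030 j6 -0.29 tilt 0.003 turn -0.0029 shift [-0.0101 -0.0062  0.1228]
top
[262. 155.] pos [0.5914 0.0953] short 0.0506 long 0.0632 yaw 0.099
scene
[335. 201.] pos [0.6021 0.0939] short 0.0563 long 0.0663 yaw 0.069
top
[184. 207.] pos [0.4173 0.3147] short 0.0505 long 0.0964 yaw -0.405
[246. 213.] pos [0.4167 0.1267] short 0.0332 long 0.0497 yaw -1.460
scene
[399. 150.] pos [0.4278 0.3132] short 0.0599 long 0.0937 yaw -0.399
[327. 159.] pos [0.4273 0.1255] short 0.0375 long 0.0560 yaw -1.468
[232. 171.] pos [ 0.4313 -0.1132] short 0.0589 long 0.1242 yaw 0.031
```

Set_12 sits within about 3 mm of P3's centre and is square to it. Now grasp set_24.

In the tool's units: 0.022 m / 0.4 = 0.055, -0.003 m / 0.4 = -0.0075.

hand_motion --ticks '[[[-0.015,-0.0075,0,0],[-0.01,-0.008,0.025,0],[0,0,0.055,0],[0,0,0.055,0],[0,0,0.055,0],[0,0,0.05,0],[0,0,0.0375,0],[0,0,0.03,0],[0,0,0,0],[0,0,0,0]]]'

```text
clock: 10.08
tool_pos: [0.4256, -0.1133, 0.1335]
orientation: [-2.183, -2.257, 0.002]
contact_force: [0.6, 0.7, 0.5]
grip_width: 1.0
gripper_force: 0.0
```

hand_motion --ticks '[[[0,0,0,0],[0,0,0,0],[0,0,0,0],[0,0,0,0],[0,0,0,0],[0,0,0,0],[0,0,0,0],[0,0,0,0]]]' --aperture 0.4

```text
clock: 10.75
tool_pos: [0.4261, -0.1134, 0.1344]
orientation: [2.184, 2.258, -0.0]
contact_force: [-1.1, -0.8, 4.1]
grip_width: 0.57
gripper_force: 29.8
```

hand_motion --ticks '[[[0,0,-0.03,0],[0,0,-0.06,0],[0,0,-0.085,0],[0,0,-0.085,0],[0,0,-0.085,0],[0,0,-0.085,0],[0,0,-0.065,0],[0,0,-0.0275,0],[0,0,0,0],[0,0,0,0]]]'

```text
clock: 11.58
tool_pos: [0.4258, -0.1133, 0.3428]
orientation: [-2.184, -2.258, -0.0]
contact_force: [-0.5, 0.1, -3.3]
grip_width: 0.572
gripper_force: 29.8
```

```bash
python3 -c "
from h import *
go(.6055,-.221,.343,.087)"
```

```text
at [ 0.4258 -0.1133  0.3428] psi 0.033 j6 -0.32 tilt 0.000 turn -0.0540 shift [-0.1229  0.1696 -0.0003]
```

In the tool's units: 0.034 m / 0.4 = 0.085, 0.031 m / 0.4 = 0.0775, -0.054 rad / 1.5708 = -0.0344.

hand_motion --ticks '[[[0,0,0,-0.0344],[-0.02,0.0275,0,0],[-0.045,0.0625,0,0],[-0.0625,0.085,0,0],[-0.0625,0.085,0,0],[-0.055,0.0775,0,0],[-0.04,0.055,0,0],[-0.0225,0.0315,0,0],[0,0,0,0],[0,0,0,0]]]'

```text
clock: 12.42
tool_pos: [0.6048, -0.221, 0.3401]
orientation: [-2.121, -2.312, 0.003]
contact_force: [-0.4, 0.1, -4.7]
grip_width: 0.565
gripper_force: 29.9
```

```bash
python3 -c "
from h import *
go(.6055,-.221,.343,.087)"
```

```text
at [ 0.6048 -0.221   0.3401] psi 0.086 j6 -0.45 tilt 0.004 turn -0.0011 shift [-0.0001  0.0007 -0.0029]
```

Down from .340 to about .186, then gently to .1724.

In the tool's units: 0.03 m / 0.4 = 0.075, 0.026 m / 0.4 = 0.065.

hand_motion --ticks '[[[0,0,0.025,0],[0,0,0.055,0],[0,0,0.075,0],[0,0,0.075,0],[0,0,0.065,0],[0,0,0.045,0],[0,0,0.03,0],[0,0,0.015,0],[0,0,0,0],[0,0,0,0]]]'

```text
clock: 13.25
tool_pos: [0.6052, -0.2207, 0.1899]
orientation: [2.122, 2.315, 0.001]
contact_force: [0.0, -0.7, -3.5]
grip_width: 0.569
gripper_force: 29.9
```

Run:
```python
from h import *
go(.6055,-.221,.1724,.087)
```

```text
at [ 0.6052 -0.2207  0.1899] psi 0.087 j6 -0.46 tilt 0.001 turn 0.0001 shift [-0.0003  0.0003  0.0175]
```

In the tool's units: 0.006 m / 0.4 = 0.015, 0.005 m / 0.4 = 0.0125.

hand_motion --ticks '[[[0,0,0.015,0],[0,0,0.0125,0],[0,0,0.0075,0],[0,0,0.0038,0],[0,0,0.0025,0],[0,0,0.0025,0],[0,0,0,0],[0,0,0,0]]]'

```text
clock: 13.92
tool_pos: [0.605, -0.2211, 0.1725]
orientation: [2.122, 2.316, -0.0]
contact_force: [-2.8, -2.2, 3.9]
grip_width: 0.576
gripper_force: 30.0
```

Contact (3.9 N upward). Release, rise, head for set_6.

hand_motion --ticks '[[[0,0,0,0],[0,0,0,0],[0,0,0,0],[0,0,0,0],[0,0,0,0],[0,0,0,0],[0,0,0,0]]]' --aperture 1

```text
clock: 14.5
tool_pos: [0.605, -0.2206, 0.1717]
orientation: [-2.123, -2.316, -0.0]
contact_force: [0.3, 0.2, -0.7]
grip_width: 0.995
gripper_force: 0.0
```

hand_motion --ticks '[[[0,0,-0.025,0],[0,0,-0.0625,0],[0,0,-0.075,0],[0,0,-0.075,0],[0,0,-0.05,0],[0,0,0,0],[0,0,0,0]]]'

```text
clock: 15.08
tool_pos: [0.6055, -0.2209, 0.2885]
orientation: [2.121, 2.314, 0.002]
contact_force: [-0.4, -0.0, -0.4]
grip_width: 0.998
gripper_force: 0.0
```

```bash
python3 -c "
from h import *
go(.420,.1265,.25,.095)"
```

```text
at [ 0.6055 -0.2209  0.2885] psi 0.087 j6 -0.46 tilt 0.003 turn -0.0080 shift [ 0.3635 -0.1518  0.0376]
```

In the tool's units: 0.036 m / 0.4 = 0.09, 0.032 m / 0.4 = 0.08, -0.008 rad / 1.5708 = -0.0051.

hand_motion --ticks '[[[0.0475,-0.02,0,-0.0051],[0.08,-0.0338,0,0],[0.09,-0.0375,0,0],[0.09,-0.0375,0,0],[0.09,-0.0375,0,0],[0.09,-0.0375,0,0],[0.09,-0.0375,0,0],[0.09,-0.0375,0.025,0],[0.09,-0.0375,0.025,0],[0.08,-0.0338,0.025,0],[0.0475,-0.02,0.0125,0],[0.0238,-0.01,0,0]]]'

```text
clock: 16.08
tool_pos: [0.4161, 0.1282, 0.2495]
orientation: [-2.109, -2.325, 0.007]
contact_force: [0.0, -0.3, -0.1]
grip_width: 0.999
gripper_force: 0.0
```

hand_motion --ticks '[[[0,0,0,0],[0,0,0,0]]]'

```text
clock: 16.25
tool_pos: [0.4194, 0.1267, 0.2515]
orientation: [2.112, 2.326, -0.001]
contact_force: [0.9, 0.1, -0.3]
grip_width: 1.002
gripper_force: 0.0
```

Run:
```python
from h import *
go(.420,.1265,.133,.095)
tops(.188,.53,.68)
```

```text
at [0.4194 0.1267 0.2515] psi 0.096 j6 0.17 tilt 0.001 turn 0.0012 shift [-0.0002  0.0006  0.1185]
top
[263. 154.] pos [0.5915 0.094 ] short 0.0506 long 0.0607 yaw 0.099
[367. 162.] pos [ 0.6005 -0.2217] short 0.0504 long 0.1252 yaw 0.098
scene
[335. 201.] pos [0.6024 0.0938] short 0.0568 long 0.0666 yaw 0.068
[187. 224.] pos [ 0.611  -0.2203] short 0.0569 long 0.1242 yaw 0.090
```

Set_24 is within about 3 mm and square. Grasp set_6.

In the tool's units: 0.022 m / 0.4 = 0.055, 0.018 m / 0.4 = 0.045.

hand_motion --ticks '[[[0,0.0015,0.025,0],[0,0,0.055,0],[0,0,0.055,0],[0,0,0.055,0],[0,0,0.045,0],[0,0,0.035,0],[0,0,0.025,0],[0,0,0,0],[0,0,0,0]]]'

```text
clock: 17.1
tool_pos: [0.4198, 0.1261, 0.133]
orientation: [-2.114, -2.322, 0.002]
contact_force: [0.8, 0.2, -0.0]
grip_width: 1.001
gripper_force: 0.0
```

hand_motion --ticks '[[[0,0,0,0],[0,0,0,0],[0,0,0,0],[0,0,0,0],[0,0,0,0],[0,0,0,0],[0,0,0,0],[0,0,0,0]]]' --aperture 0.4

```text
clock: 17.77
tool_pos: [0.42, 0.127, 0.1339]
orientation: [2.113, 2.324, 0.0]
contact_force: [0.2, -0.6, 4.3]
grip_width: 0.569
gripper_force: 29.9
```

hand_motion --ticks '[[[0,0,-0.03,0],[0,0,-0.06,0],[0,0,-0.085,0],[0,0,-0.085,0],[0,0,-0.085,0],[0,0,-0.085,0],[0,0,-0.065,0],[0,0,-0.0275,0],[0,0,0,0],[0,0,0,0]]]'

```text
clock: 18.6
tool_pos: [0.4197, 0.1269, 0.3426]
orientation: [2.113, 2.324, 0.001]
contact_force: [-0.2, 0.4, -1.2]
grip_width: 0.565
gripper_force: 29.9
```

```bash
python3 -c "
from h import *
go(.588,.253,.343,.085)"
```

```text
at [0.4197 0.1269 0.3426] psi 0.095 j6 0.17 tilt 0.001 turn 0.0101 shift [ 0.1114  0.1784 -0.0003]
```

In the tool's units: 0.034 m / 0.4 = 0.085, 0.031 m / 0.4 = 0.0775, 0.01 rad / 1.5708 = 0.0064.

hand_motion --ticks '[[[0.0175,0.0275,0,0.0064],[0.04,0.065,0,0],[0.0525,0.085,0,0],[0.0525,0.085,0,0],[0.0475,0.0775,0,0],[0.0375,0.06,0,0],[0.031,0.046,0,0],[0,0,0,0],[0,0,0,0]]]'

```text
clock: 19.35
tool_pos: [0.5882, 0.2539, 0.3395]
orientation: [-2.123, -2.313, 0.006]
contact_force: [-0.5, -0.1, -1.1]
grip_width: 0.565
gripper_force: 29.9
```

hand_motion --ticks '[[[0,0,0.025,0],[0,0,0.055,0],[0,0,0.075,0],[0,0,0.075,0],[0,0,0.065,0],[0,0,0.045,0],[0,0,0.03,0],[0,0,0.015,0],[0,0,0,0],[0,0,0,0]]]'

```text
clock: 20.18
tool_pos: [0.5883, 0.2531, 0.1893]
orientation: [2.125, 2.313, 0.001]
contact_force: [-0.5, -0.3, -0.2]
grip_width: 0.568
gripper_force: 29.9
```

Run:
```python
from h import *
go(.588,.253,.172,.085)
```

```text
at [0.5883 0.2531 0.1893] psi 0.085 j6 0.30 tilt 0.001 turn -0.0002 shift [-0.0001 -0.0004  0.0173]
```

In the tool's units: 0.006 m / 0.4 = 0.015, 0.005 m / 0.4 = 0.0125.

hand_motion --ticks '[[[0,0,0.015,0],[0,0,0.0125,0],[0,0,0.0075,0],[0,0,0.0038,0],[0,0,0.0025,0],[0,0,0.0025,0],[0,0,0,0],[0,0,0,0]]]'

```text
clock: 20.85
tool_pos: [0.5881, 0.2532, 0.172]
orientation: [-2.125, -2.314, -0.0]
contact_force: [-2.7, -1.3, 5.6]
grip_width: 0.564
gripper_force: 30.0
```

hand_motion --ticks '[[[0,0,0,0],[0,0,0,0],[0,0,0,0],[0,0,0,0],[0,0,0,0],[0,0,0,0],[0,0,0,0]]]' --aperture 1

```text
clock: 21.43
tool_pos: [0.5881, 0.2531, 0.1711]
orientation: [-2.125, -2.314, 0.0]
contact_force: [-0.2, 0.1, 0.3]
grip_width: 0.993
gripper_force: 0.0
```

hand_motion --ticks '[[[0,0,-0.025,0],[0,0,-0.0625,0],[0,0,-0.075,0],[0,0,-0.075,0],[0,0,-0.05,0],[0,0,0,0],[0,0,0,0]]]'

```text
clock: 22.02
tool_pos: [0.5887, 0.2534, 0.2882]
orientation: [2.124, 2.313, 0.005]
contact_force: [-0.1, -0.3, -0.5]
grip_width: 1.001
gripper_force: 0.0
```

```bash
python3 -c "
from h import *
go(.4205,.314,.25,-.40)"
```

```text
at [0.5887 0.2534 0.2882] psi 0.085 j6 0.30 tilt 0.003 turn 0.4850 shift [-0.0098 -0.1786  0.0378]
```

In the tool's units: -0.036 m / 0.4 = -0.09, -0.033 m / 0.4 = -0.0825, 0.125 rad / 1.5708 = 0.0796.

hand_motion --ticks '[[[0,0,0,0.0764],[0,0,0,0.0764],[0,0,0,0.0764],[0,0,0,0.0796],[-0.0035,-0.05,0,0],[-0.004,-0.075,0,0],[-0.005,-0.09,0,0],[-0.0045,-0.09,0.025,0],[-0.004,-0.0825,0.0425,0],[-0.0035,-0.059,0.025,0],[0,0,0,0],[0,0,0,0]]]'

```text
clock: 23.02
tool_pos: [0.4182, 0.3135, 0.2479]
orientation: [2.616, 1.739, -0.005]
contact_force: [0.2, 0.0, 0.3]
grip_width: 0.999
gripper_force: 0.0
```

Run:
```python
from h import *
go(.4205,.314,.133,-.40)
tops(.188,.53,.68)
p,d=env.snapshot("scene");cv2.imwrite("pics/c5.png",p)
```

```text
at [0.4182 0.3135 0.2479] psi -0.398 j6 1.02 tilt 0.003 turn 0.0022 shift [0.0017 0.0021 0.1149]
top
[210. 152.] pos [0.5855 0.2512] short 0.0362 long 0.0507 yaw -1.472
[262. 155.] pos [0.5914 0.0953] short 0.0506 long 0.0632 yaw 0.099
[367. 162.] pos [ 0.6005 -0.2219] short 0.0504 long 0.1250 yaw 0.099
scene
[403. 189.] pos [0.5952 0.2507] short 0.0390 long 0.0569 yaw -1.494
[335. 201.] pos [0.602  0.0939] short 0.0562 long 0.0662 yaw 0.065
[187. 224.] pos [ 0.6111 -0.2203] short 0.0571 long 0.1242 yaw 0.087
```

View pics/c5.png

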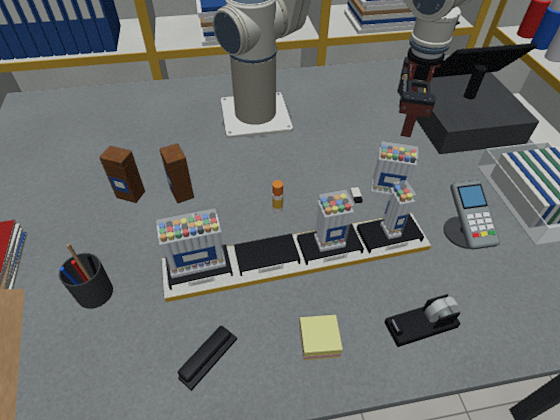

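Set_24, set_12 and set_6 stand centred on their plinths at scene (195,242), (335,220) and (400,210). The glue stick is untouched at (278,193), and the gripper is above set_18. Grasp it.

In the tool's units: 0.022 m / 0.4 = 0.055, 0.02 m / 0.4 = 0.05.

hand_motion --ticks '[[[0.0043,0.0038,0.025,0],[0,0,0.05,0],[0,0,0.055,0],[0,0,0.055,0],[0,0,0.045,0],[0,0,0.0325,0],[0,0,0.0225,0],[0,0,0,0],[0,0,0,0]]]'

```text
clock: 23.92
tool_pos: [0.4223, 0.3144, 0.1349]
orientation: [2.619, 1.735, -0.001]
contact_force: [-0.3, 0.6, -0.2]
grip_width: 1.001
gripper_force: 0.0
```

hand_motion --ticks '[[[0,0,0,0],[0,0,0,0],[0,0,0,0],[0,0,0,0],[0,0,0,0],[0,0,0,0],[0,0,0,0],[0,0,0,0]]]' --aperture 0.4

```text
clock: 24.58
tool_pos: [0.4219, 0.3147, 0.1354]
orientation: [-2.618, -1.736, -0.0]
contact_force: [-1.8, 0.0, 3.0]
grip_width: 0.576
gripper_force: 29.8
```

hand_motion --ticks '[[[0,0,-0.03,0],[0,0,-0.06,0],[0,0,-0.085,0],[0,0,-0.085,0],[0,0,-0.085,0],[0,0,-0.085,0],[0,0,-0.065,0],[0,0,-0.0275,0],[0,0,0,0],[0,0,0,0]]]'

```text
clock: 25.42
tool_pos: [0.4214, 0.3143, 0.3431]
orientation: [2.618, 1.736, -0.002]
contact_force: [-0.1, -0.9, -3.0]
grip_width: 0.573
gripper_force: 29.7
```

```bash
python3 -c "
from h import *
go(.5995,-.0595,.343,.08)"
```

```text
at [0.4214 0.3143 0.3431] psi -0.400 j6 1.02 tilt 0.001 turn -0.4800 shift [-0.3869  0.1477  0.0002]
```

In the tool's units: -0.036 m / 0.4 = -0.09, -0.012 m / 0.4 = -0.03, -0.12 rad / 1.5708 = -0.0764.

hand_motion --ticks '[[[0,0,-0.01,-0.0764],[0,0,-0.01,-0.0764],[0,0,-0.01,-0.0764],[0,0,0,-0.0764],[-0.03,0.0115,0,0],[-0.0625,0.0238,0,0],[-0.0825,0.0315,0,0],[-0.09,0.0345,0,0],[-0.09,0.0345,0,0],[-0.09,0.0345,0,0],[-0.09,0.0345,0,0],[-0.09,0.0345,0,0]]]'

```text
clock: 26.42
tool_pos: [0.5367, 0.0704, 0.3538]
orientation: [-2.133, -2.303, 0.005]
contact_force: [1.4, 0.8, -2.2]
grip_width: 0.575
gripper_force: 29.7
```

hand_motion --ticks '[[[-0.09,0.0345,0,0],[-0.09,0.0345,0,0],[-0.075,0.028,0,0],[-0.055,0.0213,0,0],[-0.0323,0.0113,0,0],[0,0,0,0],[0,0,0,0]]]'

```text
clock: 27.0
tool_pos: [0.599, -0.0596, 0.3544]
orientation: [-2.132, -2.304, 0.002]
contact_force: [0.3, 1.3, -2.2]
grip_width: 0.576
gripper_force: 29.7
```

```bash
python3 -c "
from h import *
go(.5995,-.0595,.1735,.08)"
```

```text
at [ 0.599  -0.0596  0.3544] psi 0.077 j6 -0.20 tilt 0.003 turn -0.0026 shift [-0.0002  0.0011  0.1809]
```

In the tool's units: 0.03 m / 0.4 = 0.075, 0.022 m / 0.4 = 0.055.

hand_motion --ticks '[[[0,0,0.025,0],[0,0,0.055,0],[0,0,0.075,0],[0,0,0.075,0],[0,0,0.075,0],[0,0,0.05,0],[0,0,0.035,0],[0,0,0.02,0],[0,0,0,0],[0,0,0,0]]]'

```text
clock: 27.83
tool_pos: [0.5996, -0.0584, 0.1922]
orientation: [-2.13, -2.309, 0.0]
contact_force: [-0.3, -0.5, -2.6]
grip_width: 0.577
gripper_force: 29.7
```

Run:
```python
from h import *
go(.5995,-.0595,.1735,.08)
```

```text
at [ 0.5996 -0.0584  0.1922] psi 0.081 j6 -0.20 tilt 0.000 turn 0.0008 shift [-0.0011 -0.0002  0.0187]
```

In the tool's units: 0.007 m / 0.4 = 0.0175, 0.005 m / 0.4 = 0.0125.

hand_motion --ticks '[[[-0.0025,0,0.0175,0],[0,0,0.0125,0],[0,0,0.0075,0],[0,0,0.0038,0],[0,0,0.0025,0],[0,0,0.0025,0],[0,0,0.0013,0],[0,0,0,0]]]'

```text
clock: 28.5
tool_pos: [0.6, -0.0603, 0.1735]
orientation: [2.131, 2.308, 0.0]
contact_force: [-0.2, -0.5, -0.1]
grip_width: 0.574
gripper_force: 29.7
```

In the tool's units: 0.0005 m / 0.4 = 0.0013.

hand_motion --ticks '[[[0,0,0.0013,0],[0,0,0.0013,0],[0,0,0,0],[0,0,0,0]]]'

```text
clock: 28.83
tool_pos: [0.6001, -0.0604, 0.1734]
orientation: [2.13, 2.308, 0.0]
contact_force: [-3.4, -0.8, 6.4]
grip_width: 0.576
gripper_force: 29.9
```

Seated. Release, rise, pull back and check.

hand_motion --ticks '[[[0,0,0,0],[0,0,0,0],[0,0,0,0],[0,0,0,0],[0,0,0,0],[0,0,0,0],[0,0,0,0]]]' --aperture 1

```text
clock: 29.42
tool_pos: [0.5998, -0.0602, 0.1721]
orientation: [-2.131, -2.308, 0.0]
contact_force: [-1.2, -0.2, -0.1]
grip_width: 0.999
gripper_force: 0.0
```

hand_motion --ticks '[[[0,0,-0.025,0],[0,0,-0.0625,0],[0,0,-0.075,0],[0,0,-0.075,0],[0,0,-0.075,0],[0,-0.075,0,0],[0,-0.09,0,0],[0,-0.09,0,0],[0,-0.09,0,0],[0,-0.075,0,0],[0,0,0,0],[0,0,0,0]]]'

```text
clock: 30.42
tool_pos: [0.4317, -0.0737, 0.2983]
orientation: [2.131, 2.307, 0.002]
contact_force: [0.8, -0.5, -0.1]
grip_width: 1.001
gripper_force: 0.0
```

Run:
```python
from h import *
tops(.188,.53,.68)
for n in("top","scene"):
    p,d=env.snapshot(n)
    W=world(d,n);z=W[...,2];ok=(d>0)&(abs(W[...,0]-.6)<.12)&(abs(W[...,1])<.36)
    cv2.imwrite(f"pics/{n}9.png",p)
cv2.imwrite("pics/c6.png",cv2.resize(p[140:310,140:450],None,fx=2.5,fy=2.5))
```

```text
top
[210. 152.] pos [0.5855 0.2512] short 0.0361 long 0.0507 yaw -1.472
[262. 155.] pos [0.5914 0.0953] short 0.0506 long 0.0632 yaw 0.099
[368. 161.] pos [ 0.6005 -0.2222] short 0.0504 long 0.1244 yaw 0.099
scene
[403. 189.] pos [0.5955 0.2504] short 0.0395 long 0.0574 yaw -1.494
[335. 201.] pos [0.6023 0.0936] short 0.0566 long 0.0671 yaw 0.068
[264. 210.] pos [ 0.6027 -0.0597] short 0.0564 long 0.0952 yaw 0.078
[187. 224.] pos [ 0.6109 -0.2203] short 0.0566 long 0.1243 yaw 0.085
```

View pics/c6.png

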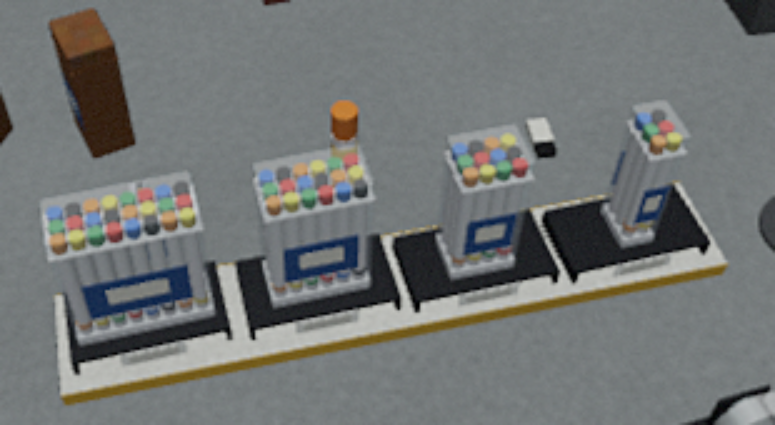

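View pics/top9.png

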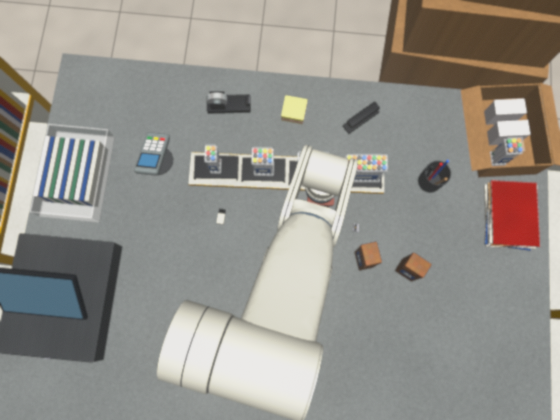

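The sets of 24, 18, 12 and 6 stand upright and square on P1 to P4 at crop (140,270), (317,235), (487,205) and (645,180). All are within about 4 mm of centre, the glue stick is still standing at (344,130), and the arm is clear.

```bash
python3 -c "
from workcell import env
print(env.sign_off())"
```

```text
the job is handed in; nothing more can be done
None
```

I handed the job in at about 31 s: the sets of 6, 12, 18 and 24 stand in order from the card reader, measured within about 4 mm of centre and square on their plinths, with the glue stick still standing; the hand-in reported no verdict.

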